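# Unload a rub tester, unlatch its arm from the drive ball and hold it up

## Robot

A 6-joint arm with a two-finger parallel gripper is mounted at the origin on a cart in front of the work surface, level with it; the furniture and walls round the work are solid. World frame = base frame: x ahead of the robot, y to its left, z up, the work surface at z = 0. Lengths are in m, angles in degrees, forces in N, time in s.
With the tool pointing down it reaches from about 0.25 to 0.725 m from the base axis. Payload 9.7 kg.
Tool frame: the origin (TCP) lies midway between the tips of the shut fingers; the grasp point (between the pads) lies 19 mm behind it (grip_point_offset is the distance from the TCP to the grasp point, in m); y points along the fingers, z is the direction in which the jaws open and shut, and the axes are right-handed (so a half turn about y gives the same grasp; the last joint's range is limited). The gripper opens to 85 mm and grips with 20 to 120 N. Pads are 22 mm wide; open, the fingers measure 114 mm over their backs; the gripper's body (76 mm by 85 mm) begins 54 mm behind the grasp point. The pads swing forward as they close: fully open they stand 13 mm farther back than shut.
Start: joints at [-71.333, 4.979, 10.078, 95.1, 0, 90], TCP at [0.176, -0.521, 0.231] pointing down, gripper open.
Joint ranges: [-179.16, 179.16], [-48.56, 103.87], [-65.8, 70.77], [-126.05, 130.52], [-82.76, 87.17], [-180, 180]. Speed limits (degrees/s): [127.2, 127.2, 147.25, 180, 180, 180].

## Interface

Orientations are given as [roll, pitch, yaw] about the fixed x, y, z axes, in that order (R = Rz(yaw) Ry(pitch) Rx(roll)).
In Python, from workcell import get_obs, camera, job_done, grip_point_offset gives the robot as it stands.
- The arm moves only by the tool move_arm, never from a script. Its argument "deltas" is a list that holds one entry, the list of rows, each a list of 4 numbers: the shift along the tool's x, y, z in m, then the turn about the tool's y in degrees. A call has 1 to 5 rows; each row is the pose to reach, as a shift and turn from the pose commanded when the call began, along the tool's axes at that moment; what a row does not reach only later rows make up. A row lasts 1/10 s, in which the tool goes at most 50 mm and 8.59 degrees, less where a joint would pass 70% of its speed; a pose out of reach is approached as far as the arm can. A call with a gripper value outside its range is refused whole. "claw" is the finger opening in m, from 0 to 0.0854, set as the call begins (left out, the last holds). The fingers move at their own pace and stop on an object; "newtons" is the grip in N (left out, the last holds). Time passes only in rows, so rows that repeat a pose let the fingers close. It gives the time, the measured TCP pose, the force and the opening at its end, in the units of the state.
- get_obs(): the state, without advancing time (a new reading comes with each control period).
- camera(name): name is "scene" or "top" or "wrist"; returns a dict with "color" (400x640x3 uint8, blue, green, red), "range_z" (400x640 float32, m along the optical axis (not along the pixel's ray), 0 where there is no reading), "fx", "fy", "cx", "cy" (pixels), "T" (4x4, takes a point from camera to world coordinates). Camera axes: x right, y down, z forward; pixel columns grow to the right and rows downward; lengths in m; the calibration is good to about 2 mm. A picture is of the moment at which its call begins.
- job_done(): hands the job in, once; it reports no verdict.
The state is a dict: "time": time; "q": joint angles; "qd": joint speeds; "joint_efforts": joint torques, N m; "ee_pos": TCP position; "tcp_rot": TCP orientation; "wrist_force": force on the tool from outside, world axes, zero at the start; "torque": the same for the moment, N m; "opening": finger opening in m.
Only numpy, scipy, OpenCV 4.12 (cv2) and the standard library are available. Lean on these libraries where they do the work, as an engineer would, in place of code of your own. Each camera call takes 0.05 s, during which the arm holds its last target. There are 200 camera calls.

## Task

The rub tester's arm has to come up so that its rubber can be changed: first take the two weights off the arm and stand them in the two empty recesses of the small weight shelf, in one neat row with the third weight, which stays where it is, and keep the arm down and latched meanwhile. Then pull the spring latch on the arm's coupler by its orange tab towards the front of the tester until it no longer grips the drive ball, and lift that end of the arm at least 5 cm off the ball. Finish while still holding the arm raised and still, without putting it down or letting go, and leave the things lying about undisturbed.

Things in the scene. Friction and masses are not known exactly. Their poses are not given: they have to be found in the camera images.
- tester: rub tester, fixed: light grey base 84 x 270 x 34 mm with a control strip on its front, on the left (+y end) a forked pivot column 105 mm high, in the middle a specimen bed with a coated panel, on the right (-y end) a dark drive head 60 mm high with the drive ball. Origin: centre of the underside; its x axis points away from the front (the control strip is at -x), y along the arm from the ball end to the hinge end, z up. It stands either left or right of the shelf
- ball (a point): centre of the drive ball (20 mm steel ball on a thin neck, 86 mm above the table), fixed to the tester; axes as the tester's
- hinge_pin (a point): the arm's hinge axis, on the tester: a pin along the tester's x axis, 90 mm above the table, 210 mm from the ball in the tester's +y
- rub_arm (a joint): the arm's hinge, rad: 0 = down, coupler on the ball; grows as the ball end is lifted, up to 0.8. It has no friction or stay: let go, the arm falls. Arm: aluminium bar 12 x 12 mm along the tester's y, about 0.3 kg, with a load platform (54 x 122 x 8 mm, top 104 mm above the table, centred 95 mm from the hinge) over the rub finger, and a dark coupler block (34 x 40 x 20 mm, top 102.5 mm above the table) over the ball. Lifting the coupler 50 mm takes 0.24 rad
- coupler (a point): centre of the coupler's socket, on the arm; coincides with the ball's centre when the arm is down
- latch (a joint): slide latch on the coupler, m: 0 = shut, its jaw under the ball's shoulder so that the arm cannot lift (1.5 mm of play; an upward pull makes it bind); grows as the latch is pulled towards the tester's front (tester -x) to its stop at 0.012. The jaw clears the ball from 0.0075 on. The spring pushes it shut with about 4 N at 0 and 8 N at 0.012, also while the arm is raised
- latch_tab (a point): centre of the latch's upright orange tab, which rises from the coupler: 10 mm thick in the tester's x (the pull direction), 28 mm long in the tester's y, 32 mm high (bottom 105 mm, top 137 mm above the table when the arm is down); free on all sides, so it can be pinched from above across its thickness. It belongs to the latch and rides on the arm, so pulling it upwards lifts the arm; turns with the arm
- weight1_mid (a point): steel weight, about 0.2 kg: disc 38 mm across, 20 mm high, with a dark band, topped by a black grip knob 15 mm across from 24 to 43 mm above its underside. The point lies on the axis 21.5 mm above the underside (half-way up), z along the axis. Starts in one of the two recesses of the load platform on the arm (recess 46 mm across, 4 mm deep, floor 100 mm above the table, recesses 60 mm apart)
- weight2_mid (a point): the same kind of weight, in the other recess of the platform; point as for weight1_mid
- weight3_mid (a point): the same kind of weight, already on the shelf in recess seat0, to be left there; point as for weight1_mid
- weight1: weight1, origin at the centre of its underside
- weight2: weight2, likewise
- weight3: weight3, likewise
- weight_shelf: low grey metal shelf, fixed, 60 x 172 mm, top 40 mm above the table, with a rail along its back edge that stands 10 mm above the top, and three round recesses (46 mm across, 4 mm deep, dark rubber on their floors) in a row along its y, 54 mm apart. Origin: centre of the underside; x away from its front (rail at +x), y along the row, z up
- seat0 (a point): centre of the floor of the shelf's +y recess (36 mm above the table), taken by weight3
- seat1 (a point): centre of the floor of the middle recess (36 mm above the table), empty
- seat2 (a point): centre of the floor of the -y recess (36 mm above the table), empty
- spare_chuck: red chuck, 14 x 58 x 14 mm, lying on the table behind the work: leave alone
- spare_rubber: pinkish rubber rod, 12 x 58 x 12 mm, lying on the table behind the work: leave alone
- tweezers: tweezers, 18 x 120 x 8 mm, lying on the table at the right: leave alone
Mind the look-alikes: they are no part of the job. What is shaped like the weight1 but blue is not meant. Leave any green look-alike of the weight2 alone.

How it is judged:
By the outcome, as a careful person would: the job done as asked, in the order asked, and still so for the second after the job is handed in, while the arm keeps its last pose, push and grip.
It also fails if it takes over 58 s, if anything falls off the work surface, if the arm or the gripper's body presses on something with over 40 N, if the wrist force passes 120 N, or if a joint passes its speed limit or range.

## Working session

There is one attempt and no reset: what is moved stays moved. The work goes in short steps, Python scripts to look and compute and a tool call to move; the robot and the scene stay as the last step left them, time stands still between calls to the robot, and variables do not carry over. Pictures are saved under pics/ and viewed, about 8 in all and at most 12, crops included, and the job is handed in when it is done.

Besides the shell and the picture viewer there is one more tool, called after "Request:" as name(argument=value, ...) on one line, values as JSON. move_arm: Moves the arm, as the interface text tells. Its arguments: {"type":"object","properties":{"deltas":{"type":"array"},"claw":{"type":"number"},"newtons":{"type":"number"}},"required":["deltas"]}

```bash
mkdir -p pics; ls; cat > h.py <<'E'
import numpy as np, cv2
from workcell import get_obs, camera, job_done, grip_point_offset
def pts(c):
    z=c["range_z"]; v,u=np.mgrid[:400,:640]
    P=np.stack([(u-c["cx"])/c["fx"]*z,(v-c["cy"])/c["fy"]*z,z,np.ones_like(z)],-1)
    return (P@c["T"].T)[...,:3]
def ray(c,u,v,h):
    d=c["T"][:3,:3]@np.array([(u-c["cx"])/c["fx"],(v-c["cy"])/c["fy"],1]); o=c["T"][:3,3]
    return o+d*(h-o[2])/d[2]
E
python3 - <<'E'
from h import *
import pickle
o=get_obs(); print({k:np.round(v,3) for k,v in o.items()}, grip_point_offset)
d={}
for n in ("scene","top"):
    c=camera(n); d[n]=c; cv2.imwrite(f"pics/{n}0.png",c["color"]); print(n,c["fx"],c["T"].round(3))
pickle.dump(d,open("c0.pkl","wb"))
E
```

```text
pics
{'time': np.float64(0.0), 'q': array([-7.1332e+01,  5.0110e+00,  1.0034e+01,  9.5098e+01, -1.0000e-03,
        9.0002e+01]), 'qd': array([-0.042,  0.016,  0.001, -0.036, -0.038,  0.089]), 'joint_efforts': array([-0.000e+00, -5.204e+01,  4.648e+01,  1.700e-02,  0.000e+00,
        0.000e+00]), 'ee_pos': array([ 0.176, -0.521,  0.231]), 'tcp_rot': array([-9.00750e+01, -1.00000e-03, -1.61335e+02]), 'wrist_force': array([-0.914, -0.356, -0.136]), 'torque': array([ 0.   , -0.062, -0.001]), 'opening': np.float64(0.085)} 0.0187
scene 377.3539364400029 [[ 0.887 -0.275  0.371  0.168]
 [-0.461 -0.548  0.698 -0.927]
 [ 0.011 -0.79  -0.613  0.734]
 [ 0.     0.     0.     1.   ]]
top 486.79469758988 [[ 0.021 -0.998  0.058  0.451]
 [-1.    -0.021 -0.    -0.166]
 [ 0.002 -0.058 -0.998  1.352]
 [ 0.     0.     0.     1.   ]]
```

View pics/top0.png

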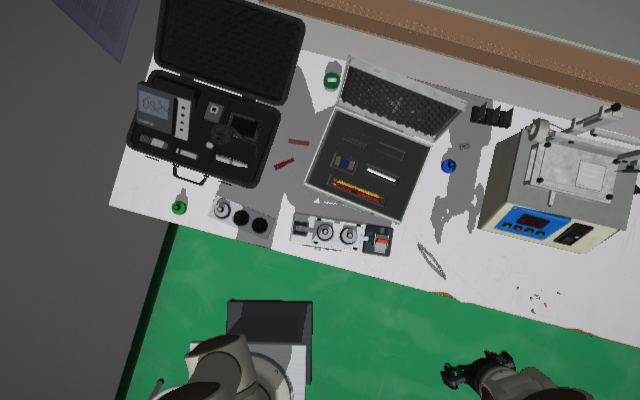

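View pics/scene0.png

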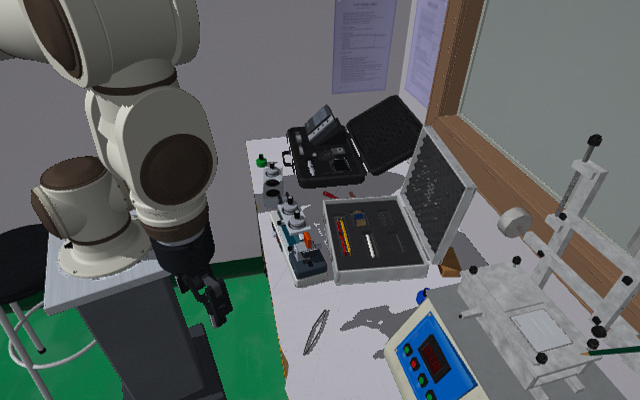

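The top view shows the tester at about (341,235) with two steel weights at (325,232) and (348,235) and the orange tab at (381,241). The shelf has a weight at (222,210) and empty recesses at (241,217) and (259,225). The look-alikes are green at (179,207) and (332,80) and blue at (448,166). The two steel-grey ones on the arm platform are the ones meant, and I'll confirm that in an enlarged crop.

```bash
python3 - <<'E'
from h import *
import pickle
d=pickle.load(open("c0.pkl","rb")); c=d["top"]; P=pts(c); im=c["color"]
cv2.imwrite("pics/crop1.png",cv2.resize(im[185:265,200:400],None,fx=4,fy=4,interpolation=cv2.INTER_CUBIC))
for n,(u,v) in dict(w1=(325,232),w2=(348,235),w3=(222,210),s1=(241,217),s2=(259,225),tab=(381,241)).items():
    print(n,P[v,u].round(3), "max z near",P[v-8:v+9,u-8:u+9,2].max().round(3))
hsv=cv2.cvtColor(im,cv2.COLOR_BGR2HSV)
m=(cv2.inRange(hsv,(5,150,120),(18,255,255))); m[:, :365]=0; m[:,400:]=0;m[:225]=0;m[260:]=0
v,u=np.nonzero(m); print("orange",u.min(),u.max(),v.min(),v.max(),len(u)); print(P[m>0].round(3)[::4])
# high-z blobs of the knobs
for n,(u,v),lo,hi in (("w1",(325,232),.13,.15),("w2",(348,235),.13,.15),("w3",(222,210),.07,.085)):
    q=P[v-12:v+13,u-12:u+13].reshape(-1,3); q=q[(q[:,2]>lo)&(q[:,2]<hi)]; print(n,len(q),q.mean(0).round(4))
# dark recess blobs
g=cv2.cvtColor(im,cv2.COLOR_BGR2GRAY)
for (u,v) in ((241,217),(259,225)):
    s=(g[v-12:v+13,u-12:u+13]<50).astype(np.uint8); n,l,st,ce=cv2.connectedComponentsWithStats(s)
    k=1+np.argmax(st[1:,4]); a=ce[k]+[u-12,v-12]; print(st[k],a,ray(c,*a,.036).round(4))
# shelf and tester footprints by height
for n,box,lo,hi in (("shelf",(195,190,285,250),.03,.06),("tester",(283,200,400,265),.02,.16)):
    x0,y0,x1,y1=box; q=P[y0:y1,x0:x1].reshape(-1,3); q=q[(q[:,2]>lo)&(q[:,2]<hi)]
    r=cv2.minAreaRect((q[:,:2]*1000).astype(np.float32)); print(n,r)
E
```

```text
w1 [ 0.457 -0.202  0.144] max z near 1.352
w2 [ 0.451 -0.259  0.145] max z near 1.352
w3 [0.51  0.067 0.077] max z near 0.084
s1 [0.494 0.023 0.037] max z near 1.352
s2 [ 0.473 -0.026  0.032] max z near 1.352
tab [ 0.438 -0.342  0.137] max z near 1.352
orange 377 387 239 243 35
[[ 0.443 -0.334  0.138]
 [ 0.443 -0.344  0.139]
 [ 0.44  -0.34   0.137]
 [ 0.441 -0.349  0.14 ]
 [ 0.438 -0.333  0.134]
 [ 0.438 -0.342  0.137]
 [ 0.451 -0.166  1.352]
 [ 0.435 -0.345  0.134]
 [ 0.436 -0.354  0.14 ]]
w1 27 [ 0.4588 -0.2014  0.1437]
w2 30 [ 0.4503 -0.2629  0.1433]
w3 26 [0.5119 0.0732 0.0795]
[  5   5  15  16 188] [240.9787234  217.63297872] [0.4919 0.0226 0.036 ]
[  5   5  16  15 189] [259.33333333 224.96296296] [ 0.4731 -0.0275  0.036 ]
shelf ((493.10986328125, 22.307235717773438), (173.04098510742188, 62.8948860168457), 69.28462982177734)
tester ((481.2734375, -258.35162353515625), (289.3081359863281, 157.2987518310547), 85.49201202392578)
```

View pics/crop1.png

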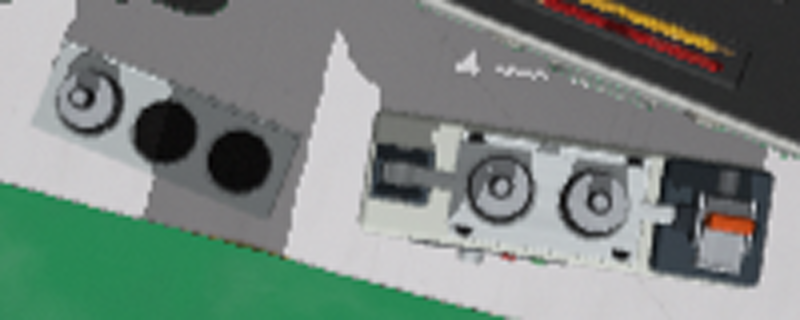

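The crop confirms it: the steel weights sit in the arm platform, at about (500,185) and (598,200) in the crop. Two dark recesses on the shelf are empty. Next is the approach to weight1.

```bash
cat >> h.py <<'E'
def go(x,y,z,yaw):
    o=get_obs(); R=cv2.Rodrigues(np.zeros(3))[0]
    from scipy.spatial.transform import Rotation as Ro
    R=Ro.from_euler("xyz",o["tcp_rot"],degrees=True).as_matrix()
    d=R.T@(np.array([x,y,z])-o["ee_pos"]); t=-((yaw-o["tcp_rot"][2]+180)%360-180)
    print("t",round(float(o["time"]),2),"ee",o["ee_pos"].round(4),o["tcp_rot"].round(2),"F",o["wrist_force"].round(1),"-> row",d.round(4),round(t,2))
E
python3 -c "
from h import *
go(.4588,-.2014,.21,-97.9)"
```

```text
t 0.1 ee [ 0.176  -0.5209  0.2307] [ -90.07    0.   -161.33] F [ 1.4  0.3 -0.1] -> row [-0.3702  0.0209 -0.2121] -63.43
```

Request:
move_arm(deltas=[[[-0.37,0.02,-0.212,-63.4],[-0.37,0.02,-0.212,-63.4],[-0.37,0.02,-0.212,-63.4],[-0.37,0.02,-0.212,-63.4],[-0.37,0.02,-0.212,-63.4]]], claw=0.06, newtons=40)

```text
time: 0.6
ee_pos: [0.3424, -0.3324, 0.2193]
tcp_rot: [-90.0, 0.0, -118.0]
wrist_force: [0.4, -1.0, -0.2]
opening: 0.0602
```

```bash
python3 -c "
from h import *
go(.4588,-.2014,.21,-97.9)"
```

```text
t 0.6 ee [ 0.3424 -0.3324  0.2193] [ -90.01    0.   -118.03] F [ 0.4 -1.  -0.2] -> row [-0.1703  0.0093  0.0412] -20.13
```

Request:
move_arm(deltas=[[[-0.17,0.009,0.041,-20.1],[-0.17,0.009,0.041,-20.1],[-0.17,0.009,0.041,-20.1],[-0.17,0.009,0.041,-20.1],[-0.17,0.009,0.041,-20.1]]])

```text
time: 1.1
ee_pos: [0.4599, -0.2014, 0.2097]
tcp_rot: [-90.1, 0.0, -98.0]
wrist_force: [0.1, -0.1, -0.2]
opening: 0.0601
```

```bash
python3 - <<'E'
from h import *
go(.4588,-.2014,.21,-97.9)
c=camera("wrist"); cv2.imwrite("pics/w1.png",c["color"]); import pickle; pickle.dump(c,open("w1.pkl","wb")); print(c["fx"],c["T"].round(3))
E
```

```text
t 1.1 ee [ 0.4599 -0.2014  0.2097] [-9.006e+01  4.000e-02 -9.803e+01] F [ 0.1 -0.1 -0.2] -> row [ 0.0001 -0.0003 -0.0011] -0.13
330.6180930215982 [[ 0.99  -0.134 -0.044  0.471]
 [-0.141 -0.94  -0.309 -0.121]
 [-0.001  0.313 -0.95   0.353]
 [ 0.     0.     0.     1.   ]]
```

View pics/w1.png

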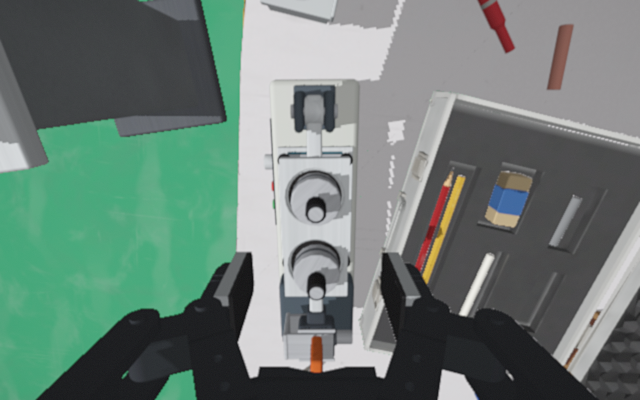

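The wrist view shows weight1's knob at about (316,208), weight2's at (316,285) and the orange tab at (317,350). The jaws are square to the tester.

```bash
python3 - <<'E'
from h import *
import pickle
c=pickle.load(open("w1.pkl","rb")); P=pts(c); g=cv2.cvtColor(c["color"],cv2.COLOR_BGR2GRAY)
for n,u,v in (("w1",316,208),("w2",316,285)):
    q=P[v-25:v+26,u-25:u+26].reshape(-1,3); t=q[(abs(q[:,2]-.1425)<.003)]; (cx,cy),r=cv2.minEnclosingCircle((t[:,:2]*1000).astype(np.float32))
    print(n,len(t),t.mean(0).round(4),cx,cy,r)
    q=P[v-60:v+30,u-40:u+41].reshape(-1,3); t=q[abs(q[:,2]-.1195)<.002]; (cx,cy),r=cv2.minEnclosingCircle((t[:,:2]*1000).astype(np.float32)); print(" disc",cx,cy,r,len(t))
hsv=cv2.cvtColor(c["color"],cv2.COLOR_BGR2HSV); m=cv2.inRange(hsv,(5,150,120),(18,255,255)); m[:320]=0; m[:,:290]=0;m[:,345:]=0
t=P[m>0]; print("tab",len(t),t.min(0),t.max(0)); t=t[abs(t[:,2]-.137)<.003]; print(cv2.minAreaRect((t[:,:2]*1000).astype(np.float32)))
E
```

```text
w1 359 [ 0.4591 -0.1986  0.1433] 458.897216796875 -199.19325256347656 7.435432434082031
 disc 459.16650390625 -199.5790557861328 19.09292221069336 1344
w2 304 [ 0.4509 -0.2594  0.1432] 450.71905517578125 -260.4789733886719 7.46995210647583
 disc 450.82952880859375 -260.4112854003906 19.072622299194336 1087
tab 236 [ 0.43402051 -0.34098947  0.10902326] [ 0.47111902 -0.12076584  0.35292373]
((439.9420471191406, -335.0757141113281), (11.234207153320312, 8.309244155883789), 81.85697174072266)
```

Request:
move_arm(deltas=[[[-0.002,0.03,-0.001,0],[-0.002,0.06,-0.001,0],[-0.002,0.078,-0.001,0],[-0.002,0.086,-0.001,0],[-0.002,0.086,-0.001,0]]])

```text
time: 1.65
ee_pos: [0.4568, -0.2023, 0.1239]
tcp_rot: [-90.1, 0.0, -98.3]
wrist_force: [-0.0, -0.3, -0.1]
opening: 0.0601
```

Request:
move_arm(deltas=[[[0,0,0,0],[0,0,0,0],[0,0,0,0],[0,0,0,0],[0,0,0,0]]], claw=0.005)

```text
time: 2.15
ee_pos: [0.4582, -0.2021, 0.1255]
tcp_rot: [-89.9, -0.0, -98.3]
wrist_force: [1.2, -1.1, 5.5]
opening: 0.0129
```

Request:
move_arm(deltas=[[[0,-0.01,0,0],[0,-0.03,0,0],[0,-0.06,0,0],[0,-0.07,0,0],[0,-0.07,0,0]]])

```text
time: 2.65
ee_pos: [0.4583, -0.2021, 0.1958]
tcp_rot: [-89.9, -0.0, -98.3]
wrist_force: [0.3, 0.3, -2.8]
opening: 0.0133
```

```bash
python3 - <<'E'
from h import *
go(.4919,.0226,.17,-110.6)
c=camera("wrist"); cv2.imwrite("pics/w2.png",c["color"]); import pickle; pickle.dump(c,open("w2.pkl","wb"))
E
```

```text
t 2.65 ee [ 0.4583 -0.2021  0.1958] [-8.988e+01 -3.000e-02 -9.826e+01] F [ 0.3  0.3 -2.8] -> row [-0.2272  0.0257  0.0009] 12.34
```

View pics/w2.png

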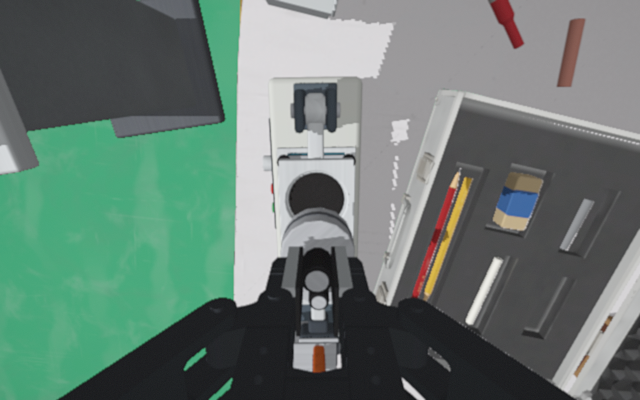

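Weight1 is held, with its knob top at (317,282) between the pads and the disc below. I'll work out its offset in the grip.

```bash
python3 - <<'E'
from h import *
import pickle
c=pickle.load(open("w2.pkl","rb")); P=pts(c)
q=P[268:296,303:331].reshape(-1,3); zs=q[:,2]; print(np.histogram(zs,bins=np.arange(.17,.24,.005)))
for lo,hi in ((.208,.225),):
    t=q[(zs>lo)&(zs<hi)]; (cx,cy),r=cv2.minEnclosingCircle((t[:,:2]*1000).astype(np.float32)); print(len(t),t.mean(0).round(4),cx,cy,r)
q=P[205:250,280:356].reshape(-1,3); zs=q[:,2]; print(np.histogram(zs,bins=np.arange(.15,.21,.004)))
t=q[(zs>.18)&(zs<.2)]
print("disc top z",np.median(t[:,2]),len(t))
# circle fit to disc top front edge
v,u=np.nonzero((P[...,2]>.186)&(P[...,2]<.197)); k=(v>200)&(v<260)&(abs(u-317)<45); A=P[v[k],u[k]]
h=cv2.convexHull((A[:,:2]*1000).astype(np.float32))[:,0]; top=h[h[:,1]>h[:,1].max()-14]
s=np.linalg.lstsq(np.c_[2*top,np.ones(len(top))],(top**2).sum(1),rcond=None)[0]; print("fit",s[:2],np.sqrt(s[2]+s[:2]@s[:2]),len(top))
go(.4919,.0226,.17,-110.6)
E
```

```text
(array([  0,   0,   0,   0,   0,   0,   0,   0, 567,  89,   0,   0,   0]), array([0.17 , 0.175, 0.18 , 0.185, 0.19 , 0.195, 0.2  , 0.205, 0.21 ,
       0.215, 0.22 , 0.225, 0.23 , 0.235]))
656 [ 0.4582 -0.1989  0.2142] 458.3231506347656 -199.33688354492188 7.5500640869140625
(array([   0,    0,    0,    0,    0,   62,  138,  139,  253,  319, 1418,
         26,   77,   51]), array([0.15 , 0.154, 0.158, 0.162, 0.166, 0.17 , 0.174, 0.178, 0.182,
       0.186, 0.19 , 0.194, 0.198, 0.202, 0.206]))
disc top z 0.1906056872507672 2125
fit [ 458.54046659 -199.04116714] 18.674861248718052 23
t 2.7 ee [ 0.4579 -0.2019  0.1944] [-89.99  -0.   -98.26] F [-0.3  0.1 -2.4] -> row [-0.2271  0.0244  0.0014] 12.34
```

Request:
move_arm(deltas=[[[-0.04,0,-0.003,3],[-0.085,0.005,-0.005,7],[-0.13,0.012,-0.008,12.3],[-0.175,0.02,-0.01,12.3],[-0.175,0.02,-0.01,12.3]]])

```text
time: 3.2
ee_pos: [0.472, -0.0229, 0.1717]
tcp_rot: [-90.2, 0.0, -110.3]
wrist_force: [-0.4, -0.8, -1.2]
opening: 0.0128
```

Request:
move_arm(deltas=[[[0,0,0,0],[0,0,0,0]]])

```text
time: 3.4
ee_pos: [0.4726, -0.0277, 0.1738]
tcp_rot: [-90.1, -0.0, -110.6]
wrist_force: [0.6, -0.0, -2.2]
opening: 0.0131
```

```bash
python3 - <<'E'
from h import *
import pickle
go(.4919,.0226,.1,-110.6)
c=camera("wrist"); im=c["color"]; pickle.dump(c,open("w3.pkl","wb"))
P=pts(c); cv2.imwrite("pics/w3.png",im)
E
```

```text
t 3.4 ee [ 0.4726 -0.0277  0.1738] [-9.0060e+01 -3.0000e-02 -1.1057e+02] F [ 0.6 -0.  -2.2] -> row [-0.0539  0.0737  0.0005] 0.03
```

View pics/w3.png

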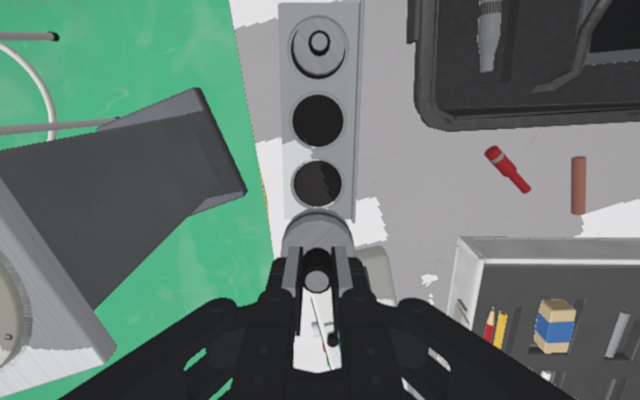

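Both empty recesses are visible, seat1 at (318,120) and seat2 at (317,184), with weight3 at (318,43).

```bash
python3 - <<'E'
from h import *
import pickle
c=pickle.load(open("w3.pkl","rb")); P=pts(c); g=cv2.cvtColor(c["color"],cv2.COLOR_BGR2GRAY)
for n,u,v in (("seat1",318,120),("seat2",317,184)):
    m=np.zeros((400,640),np.uint8); m[v-33:v+30,u-33:u+34]=(g[v-33:v+30,u-33:u+34]<70); k,l,st,ce=cv2.connectedComponentsWithStats(m)
    j=1+np.argmax(st[1:,4]); t=np.argwhere(l==j)[:,::-1].astype(np.float32)
    # rim ring: cast pixels at floor height
    w=np.array([ray(c,a,b,.036)[:2]*1000 for a,b in t],np.float32); print(n,st[j],cv2.minEnclosingCircle(w),w.mean(0), "z",np.median(P[l==j][:,2]))
t=P[20:75,285:352].reshape(-1,3); a=t[abs(t[:,2]-.0785)<.003]; print("w3 knob",cv2.minEnclosingCircle((a[:,:2]*1000).astype(np.float32)),len(a))
a=t[abs(t[:,2]-.056)<.002]; print("w3 disc",cv2.minEnclosingCircle((a[:,:2]*1000).astype(np.float32)),len(a))
q=P[262:296,303:331].reshape(-1,3); a=q[q[:,2]>.187]; print("held knob",cv2.minEnclosingCircle((a[:,:2]*1000).astype(np.float32)),a.mean(0),len(a))
E
```

```text
seat1 [ 293   95   50   52 2022] ((492.2736511230469, 24.656904220581055), 20.890583038330078) [492.42963  25.03853] z 0.03679720126437272
seat2 [ 294  161   47   45 1662] ((473.0326232910156, -25.940441131591797), 20.849124908447266) [473.16632  -25.627913] z 0.036768051139760116
w3 knob ((512.2548828125, 75.8302993774414), 7.372691631317139) 418
w3 disc ((512.4097900390625, 75.93293762207031), 18.93035888671875) 1750
held knob ((485.8717041015625, 8.095010757446289), 43.36445999145508) [ 0.47347987 -0.02362105  0.19180808] 801
```

Request:
move_arm(deltas=[[[-0.03,0.01,0,0],[-0.0535,0.04,0,0],[-0.0535,0.08,0,0],[-0.0535,0.1,0,0],[-0.0535,0.1,0,0]]])

```text
time: 3.95
ee_pos: [0.4899, 0.0218, 0.0714]
tcp_rot: [-90.3, -0.1, -110.7]
wrist_force: [-0.3, 0.7, -1.5]
opening: 0.0137
```

Request:
move_arm(deltas=[[[0,0,0,0],[0,0,0,0]]])

```text
time: 4.15
ee_pos: [0.4927, 0.0222, 0.0763]
tcp_rot: [-89.9, 0.1, -110.6]
wrist_force: [0.4, -0.2, -2.1]
opening: 0.0135
```

```bash
python3 - <<'E'
from h import *
go(.4925-.00095,.0250-.0025,.061,-110.6)
E
```

```text
t 4.15 ee [0.4927 0.0222 0.0763] [-8.9870e+01  5.0000e-02 -1.1063e+02] F [ 0.4 -0.2 -2.1] -> row [ 0.0002  0.0153 -0.0012] -0.03
```

Request:
move_arm(deltas=[[[0,0.006,0,0],[0,0.012,-0.001,0],[0,0.014,-0.001,0],[0,0.014,-0.001,0],[0,0.014,-0.001,0]]])

```text
time: 4.65
ee_pos: [0.4913, 0.0231, 0.0614]
tcp_rot: [-89.9, 0.0, -110.6]
wrist_force: [-0.5, -0.6, 5.3]
opening: 0.013
```

Request:
move_arm(deltas=[[[0,0.001,0,0],[0,0.001,0,0],[0,0.001,0,0]]])

```text
time: 4.95
ee_pos: [0.4914, 0.0231, 0.0613]
tcp_rot: [-89.9, 0.0, -110.6]
wrist_force: [-2.8, -2.6, 12.6]
opening: 0.013
```

Contact made, so the weight is seated. Release and retreat, then look.

Request:
move_arm(deltas=[[[0,0,0,0],[0,0,0,0],[0,0,0,0],[0,0,0,0]]], claw=0.05)

```text
time: 5.35
ee_pos: [0.4907, 0.0233, 0.0593]
tcp_rot: [-90.0, -0.0, -110.6]
wrist_force: [0.5, -0.4, 0.3]
opening: 0.0499
```

Request:
move_arm(deltas=[[[0,-0.02,0,0],[0,-0.05,0,0],[0,-0.1,0,0],[0.05,-0.112,0,0],[0.054,-0.112,0,0]]])

```text
time: 5.85
ee_pos: [0.4719, -0.0297, 0.1743]
tcp_rot: [-89.8, 0.0, -110.6]
wrist_force: [1.0, 0.8, -0.5]
opening: 0.05
```

Request:
move_arm(deltas=[[[0,0,0,0],[0,0,0,0]]])

```text
time: 6.05
ee_pos: [0.4717, -0.0271, 0.1708]
tcp_rot: [-90.1, 0.0, -110.6]
wrist_force: [0.1, 0.8, 0.2]
opening: 0.0496
```

```bash
python3 - <<'E'
from h import *
c=camera("wrist"); P=pts(c); cv2.imwrite("pics/w4.png",c["color"])
v,u=np.mgrid[:400,:640]
def circ(n,x,y,z,r,tol=.002):
    k=(np.hypot(P[...,0]-x,P[...,1]-y)<r)&(abs(P[...,2]-z)<tol); print(n,k.sum(),cv2.minEnclosingCircle((P[k][:,:2]*1000).astype(np.float32)),P[k][:,2].mean())
circ("w1 knob",.4925,.025,.0785,.012,.003); circ("w1 disc",.4925,.025,.056,.023)
circ("w3 knob",.5124,.0759,.0785,.012,.003); circ("w3 disc",.5124,.0759,.056,.023)
go(.4507+.0003,-.2604-.0003,.2,-98)
E
```

```text
w1 knob 346 ((491.8258056640625, 25.627471923828125), 7.363714218139648) 0.07951808319148318
w1 disc 1503 ((491.7606201171875, 25.577678680419922), 18.93222427368164) 0.05641871145405696
w3 knob 429 ((512.330322265625, 75.86809539794922), 7.458595275878906) 0.07952470239850874
w3 disc 1824 ((512.34716796875, 75.91214752197266), 18.944318771362305) 0.05643405856963755
t 6.1 ee [ 0.4717 -0.0268  0.1706] [-9.0080e+01 -1.0000e-02 -1.1055e+02] F [-0.9 -0.5  0. ] -> row [ 0.2263 -0.0294  0.0626] -12.55
```

Weight1 is seated within about 1 mm of the seat centre. Next is weight2.

Request:
move_arm(deltas=[[[0.03,-0.03,0.01,-3],[0.08,-0.03,0.02,-7],[0.12,-0.03,0.04,-12.5],[0.17,-0.03,0.06,-12.5],[0.226,-0.03,0.0625,-12.5]]])

```text
time: 6.6
ee_pos: [0.4546, -0.2527, 0.2002]
tcp_rot: [-90.1, 0.0, -97.9]
wrist_force: [-0.5, -0.8, -0.2]
opening: 0.0503
```

Request:
move_arm(deltas=[[[0,0,0,0],[0,0,0,0],[0,0,0,0]]], claw=0.06)

```text
time: 6.9
ee_pos: [0.4542, -0.2505, 0.201]
tcp_rot: [-90.0, 0.0, -98.0]
wrist_force: [0.0, 0.4, -0.8]
opening: 0.0598
```

```bash
python3 - <<'E'
from h import *
go(.4508,-.2607,.125,-98)
E
```

```text
t 6.9 ee [ 0.4542 -0.2505  0.201 ] [-9.005e+01  4.000e-02 -9.800e+01] F [ 0.   0.4 -0.8] -> row [ 0.0106  0.076  -0.0019] 0.0
```

Request:
move_arm(deltas=[[[0.0105,0.015,-0.002,0],[0.0105,0.04,-0.002,0],[0.0105,0.065,-0.002,0],[0.0105,0.0755,-0.002,0],[0.0105,0.0755,-0.002,0]]])

```text
time: 7.4
ee_pos: [0.4496, -0.2608, 0.1241]
tcp_rot: [-90.2, 0.1, -98.0]
wrist_force: [-0.1, 0.1, 1.0]
opening: 0.0601
```

Request:
move_arm(deltas=[[[0,0,0,0],[0,0,0,0],[0,0,0,0],[0,0,0,0],[0,0,0,0]]], claw=0.005)

```text
time: 7.9
ee_pos: [0.451, -0.262, 0.1272]
tcp_rot: [-89.9, -0.0, -98.1]
wrist_force: [1.0, -0.4, 6.1]
opening: 0.0131
```

Request:
move_arm(deltas=[[[0,-0.01,0,0],[0,-0.03,0,0],[0,-0.06,0,0],[0,-0.07,0,0],[0,-0.07,0,0]]])

```text
time: 8.4
ee_pos: [0.4509, -0.2621, 0.1975]
tcp_rot: [-89.9, -0.1, -98.1]
wrist_force: [0.1, -0.1, -3.0]
opening: 0.0128
```

```bash
python3 - <<'E'
from h import *
c=camera("wrist"); P=pts(c); o=get_obs(); e=o["ee_pos"]
q=P[262:300,303:331].reshape(-1,3); a=q[(q[:,2]>e[2]+.012)&(q[:,2]<e[2]+.03)&(np.hypot(*(q[:,:2]-e[:2]).T)<.012)]
print(len(a),cv2.minEnclosingCircle((a[:,:2]*1000).astype(np.float32)),a[:,2].mean())
go(.4732-.00095,-.0256-.0025,.175,-110.6)
E
```

```text
812 ((450.7400207519531, -260.9025573730469), 7.530156135559082) 0.21330176018995087
t 8.45 ee [ 0.4505 -0.2619  0.1959] [-8.998e+01 -1.000e-02 -9.806e+01] F [ 0.1  0.8 -2.3] -> row [-0.2345  0.0209 -0.0113] 12.54
```

Request:
move_arm(deltas=[[[-0.04,0,-0.003,3],[-0.085,0.005,-0.005,7],[-0.13,0.012,-0.008,12.5],[-0.18,0.02,-0.01,12.5],[-0.2345,0.021,-0.011,12.5]]])

```text
time: 8.95
ee_pos: [0.4704, -0.0314, 0.1725]
tcp_rot: [-90.2, -0.1, -110.6]
wrist_force: [1.8, -0.1, -1.7]
opening: 0.013
```

Request:
move_arm(deltas=[[[0,0,0,0],[0,0,0,0],[0,0,0,0]]])

```text
time: 9.25
ee_pos: [0.4713, -0.0337, 0.1742]
tcp_rot: [-90.1, -0.0, -110.6]
wrist_force: [-0.2, 0.6, -1.5]
opening: 0.0128
```

```bash
python3 - <<'E'
from h import *
go(.4723,-.0267,.077,-110.6)
E
```

```text
t 9.25 ee [ 0.4713 -0.0337  0.1742] [-9.0070e+01 -4.0000e-02 -1.1058e+02] F [-0.2  0.6 -1.5] -> row [-0.007   0.0972 -0.0014] 0.02
```

Request:
move_arm(deltas=[[[-0.007,0.02,-0.0015,0],[-0.007,0.06,-0.0015,0],[-0.007,0.09,-0.0015,0],[-0.007,0.097,-0.0015,0],[-0.007,0.097,-0.0015,0]]])

```text
time: 9.75
ee_pos: [0.472, -0.0271, 0.0775]
tcp_rot: [-90.1, -0.0, -110.7]
wrist_force: [-0.8, -0.0, -1.5]
opening: 0.013
```

Request:
move_arm(deltas=[[[0,0,0,0],[0,0,0,0],[0,0,0,0]]])

```text
time: 10.05
ee_pos: [0.4735, -0.0263, 0.0795]
tcp_rot: [-89.9, 0.0, -110.6]
wrist_force: [-0.1, 0.6, -1.5]
opening: 0.0128
```

```bash
python3 - <<'E'
from h import *
go(.4723,-.0267,.062,-110.6)
E
```

```text
t 10.05 ee [ 0.4735 -0.0263  0.0795] [-8.9890e+01  4.0000e-02 -1.1058e+02] F [-0.1  0.6 -1.5] -> row [ 0.0009  0.0175 -0.001 ] 0.02
```

Request:
move_arm(deltas=[[[0,0.006,-0.001,0],[0,0.012,-0.001,0],[0,0.0165,-0.001,0],[0,0.0175,-0.001,0],[0,0.0175,-0.001,0]]])

```text
time: 10.55
ee_pos: [0.4719, -0.0256, 0.0631]
tcp_rot: [-89.9, 0.0, -110.6]
wrist_force: [-10.1, 1.2, 24.1]
opening: 0.0127
```

Request:
move_arm(deltas=[[[0,0,0,0],[0,0,0,0]]])

```text
time: 10.75
ee_pos: [0.4719, -0.0256, 0.0631]
tcp_rot: [-89.9, 0.0, -110.6]
wrist_force: [-11.0, 1.1, 23.6]
opening: 0.0131
```

Request:
move_arm(deltas=[[[0,-0.001,0,0],[0,-0.001,0,0]]])

```text
time: 10.95
ee_pos: [0.4719, -0.0256, 0.0632]
tcp_rot: [-89.9, 0.0, -110.6]
wrist_force: [-7.2, 0.5, 15.6]
opening: 0.0131
```

Request:
move_arm(deltas=[[[0,0,0,0],[0,0,0,0],[0,0,0,0],[0,0,0,0]]], claw=0.05)

```text
time: 11.35
ee_pos: [0.4717, -0.0257, 0.0614]
tcp_rot: [-90.0, -0.0, -110.6]
wrist_force: [0.3, -0.6, -0.1]
opening: 0.05
```

Request:
move_arm(deltas=[[[0,-0.02,0,0],[0,-0.05,0,0],[0,-0.1,0,0],[0.05,-0.112,0,0],[0.054,-0.112,0,0]]])

```text
time: 11.85
ee_pos: [0.4529, -0.0787, 0.1763]
tcp_rot: [-89.8, -0.0, -110.6]
wrist_force: [0.7, -0.1, -0.3]
opening: 0.05
```

Request:
move_arm(deltas=[[[0,0,0,0],[0,0,0,0]]])

```text
time: 12.05
ee_pos: [0.4527, -0.076, 0.1729]
tcp_rot: [-90.1, 0.0, -110.6]
wrist_force: [-0.7, -0.2, -0.8]
opening: 0.0498
```

```bash
python3 - <<'E'
from h import *
c=camera("wrist"); P=pts(c); cv2.imwrite("pics/w5.png",c["color"])
def circ(n,x,y,z,r,tol=.002):
    k=(np.hypot(P[...,0]-x,P[...,1]-y)<r)&(abs(P[...,2]-z)<tol); print(n,k.sum(),cv2.minEnclosingCircle((P[k][:,:2]*1000).astype(np.float32)),P[k][:,2].mean())
for n,x,y in (("w2",.4727,-.0256),("w1",.4918,.0256),("w3",.5124,.0759)):
    circ(n+" knob",x,y,.0785,.012,.003); circ(n+" disc",x,y,.056,.023)
E
```

```text
w2 knob 340 ((471.46728515625, -24.6602725982666), 7.401536464691162) 0.07944515385704179
w2 disc 1471 ((471.5832214355469, -24.679183959960938), 18.892976760864258) 0.056416013092063795
w1 knob 424 ((491.69317626953125, 25.456409454345703), 7.3835978507995605) 0.0795616843950793
w1 disc 1803 ((491.8803405761719, 25.490676879882812), 18.843103408813477) 0.05645879955612242
w3 knob 0 ((0.0, 0.0), 0.0) nan
w3 disc 0 ((0.0, 0.0), 0.0) nan<stdin>:4: RuntimeWarning: Mean of empty slice.
  ret = ret.dtype.type(ret / rcount)
```

View pics/w5.png

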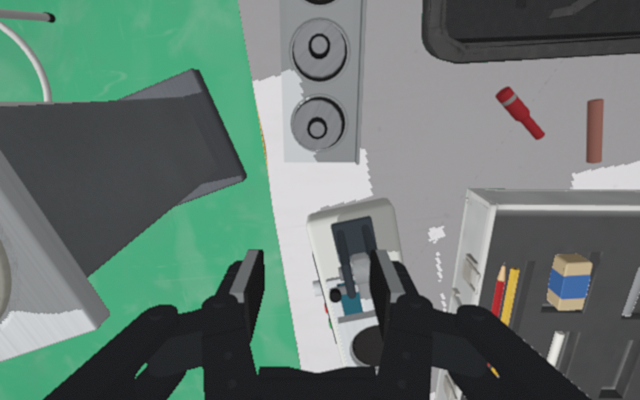

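Both weights are seated upright: weight1 at (319,47) and weight2 at (318,125) in the image, in line with weight3 to within 0.5 mm. Now to the latch tab.

```bash
python3 - <<'E'
from h import *
go(.4395,-.3435,.21,-98)
E
```

```text
t 12.1 ee [ 0.4527 -0.0757  0.1727] [ -90.08   -0.   -110.55] F [0.2 0.2 0.1] -> row [ 0.2554 -0.0374  0.0815] -12.55
```

Request:
move_arm(deltas=[[[0.04,-0.037,0.01,-3],[0.08,-0.037,0.025,-7],[0.13,-0.037,0.04,-12.5],[0.18,-0.037,0.06,-12.5],[0.22,-0.037,0.07,-12.5]]])

```text
time: 12.6
ee_pos: [0.4415, -0.3081, 0.2097]
tcp_rot: [-90.0, 0.0, -98.0]
wrist_force: [1.3, 1.0, 0.1]
opening: 0.0504
```

```bash
python3 - <<'E'
from h import *
go(.4395,-.3435,.21,-98)
E
```

```text
t 12.6 ee [ 0.4415 -0.3081  0.2097] [-9.004e+01  4.000e-02 -9.797e+01] F [1.3 1.  0.1] -> row [ 0.0353 -0.0003  0.0029] 0.03
```

Request:
move_arm(deltas=[[[0.0355,0,0.003,0],[0.0355,0,0.003,0],[0.0355,0,0.003,0],[0.0355,0,0.003,0]]])

```text
time: 13.0
ee_pos: [0.4395, -0.3412, 0.2102]
tcp_rot: [-90.0, 0.0, -98.0]
wrist_force: [-0.4, -0.2, 0.1]
opening: 0.0502
```

```bash
python3 - <<'E'
from h import *
c=camera("wrist"); P=pts(c); cv2.imwrite("pics/w6.png",c["color"])
hsv=cv2.cvtColor(c["color"],cv2.COLOR_BGR2HSV); m=cv2.inRange(hsv,(5,150,100),(18,255,255)); k=(m>0)&(np.hypot(P[...,0]-.4395,P[...,1]+.3435)<.03)
t=P[k]; print(len(t)); t=t[abs(t[:,2]-.137)<.0025]; print(len(t),t.mean(0),cv2.minAreaRect((t[:,:2]*1000).astype(np.float32)))
# platform edges for yaw
k=(abs(P[...,2]-.104)<.002)&(np.hypot(P[...,0]-.455,P[...,1]+.23)<.08); print(cv2.minAreaRect((P[k][:,:2]*1000).astype(np.float32)))
go(.4395,-.3435,.21,-98)
E
```

```text
571
470 [ 0.43945996 -0.34217982  0.13745113] ((439.5490417480469, -342.6734924316406), (26.416770935058594, 9.20158576965332), 81.66901397705078)
((451.9528503417969, -247.42431640625), (86.99162292480469, 54.214202880859375), 82.44664764404297)
t 13.05 ee [ 0.4396 -0.3411  0.2105] [-9.001e+01  2.000e-02 -9.796e+01] F [ 0.9 -0.8  0.7] -> row [0.0024 0.0005 0.0002] 0.04
```

View pics/w6.png

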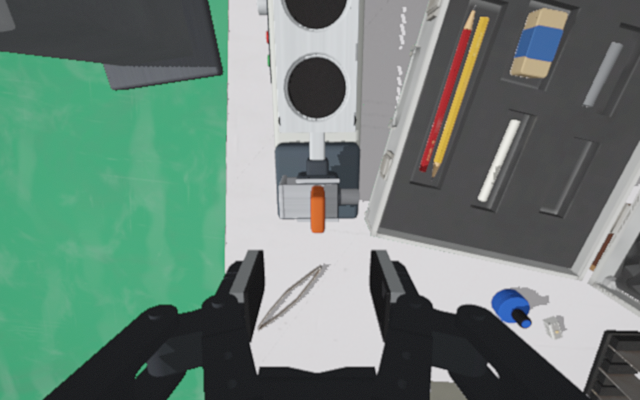

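The orange tab is at (317,208), free on both sides, and the jaws are square to it. Descend and pinch it.

Request:
move_arm(deltas=[[[0.002,0.03,0,0],[0.002,0.06,0,0],[0.002,0.085,0,0],[0.002,0.095,0,0],[0.002,0.095,0,0]]], claw=0.045)

```text
time: 13.55
ee_pos: [0.4386, -0.3432, 0.1148]
tcp_rot: [-90.1, 0.1, -98.0]
wrist_force: [-0.2, -0.3, 0.5]
opening: 0.0449
```

Request:
move_arm(deltas=[[[0,0,0,0],[0,0,0,0],[0,0,0,0],[0,0,0,0],[0,0,0,0]]], claw=0.0, newtons=50)

```text
time: 14.05
ee_pos: [0.4395, -0.3447, 0.1173]
tcp_rot: [-89.9, -0.1, -98.0]
wrist_force: [-0.1, 1.8, 7.7]
opening: 0.0086
```

```bash
python3 - <<'E'
from h import *
go(.4396,-.343,.115,-98)
E
```

```text
t 14.05 ee [ 0.4395 -0.3447  0.1173] [-8.987e+01 -5.000e-02 -9.805e+01] F [-0.1  1.8  7.7] -> row [-0.0017  0.0023 -0.0001] -0.05
```

Request:
move_arm(deltas=[[[0,0,-0.002,0],[0,0,-0.004,0],[0,0,-0.006,0],[0,0,-0.0085,0],[0,0,-0.0105,0]]])

```text
time: 14.55
ee_pos: [0.4301, -0.3435, 0.1173]
tcp_rot: [-89.7, -0.1, -98.0]
wrist_force: [6.9, -0.6, 5.4]
opening: 0.0088
```

Request:
move_arm(deltas=[[[0,0,0,0],[0,0,0,0],[0,0,0,0]]])

```text
time: 14.85
ee_pos: [0.4302, -0.3435, 0.1173]
tcp_rot: [-89.7, -0.1, -98.0]
wrist_force: [6.9, -0.1, 4.0]
opening: 0.009
```

```bash
python3 - <<'E'
from h import *
go(.4395-.0105*.99,-.3447+.0105*.14,.1173,-98)
c=camera("wrist"); cv2.imwrite("pics/w7.png",cv2.resize(c["color"][120:320,200:440],None,fx=3,fy=3)); print(get_obs()["wrist_force"])
E
```

```text
t 14.85 ee [ 0.4302 -0.3435  0.1173] [-8.973e+01 -6.000e-02 -9.803e+01] F [ 6.9 -0.1  4. ] -> row [-0.0001  0.     -0.0012] -0.03
[6.64778883 0.22247659 4.85794119]
```

View pics/w7.png

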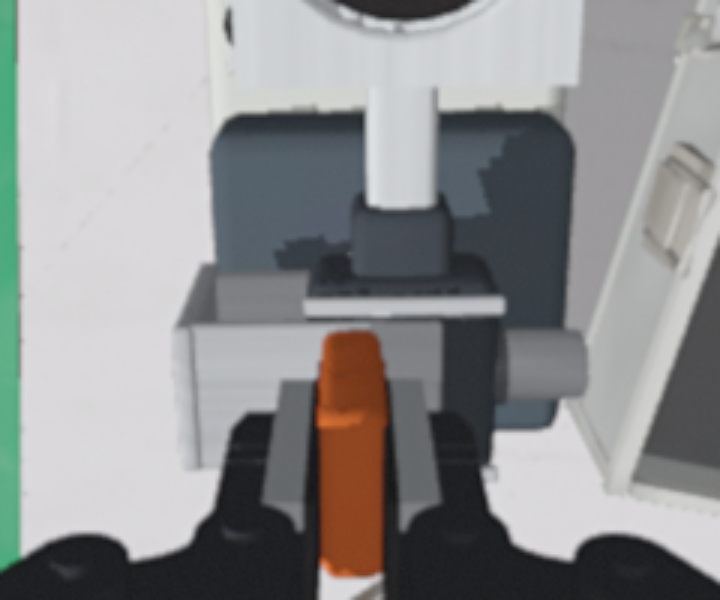

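The latch is pulled about 9 mm, with a 6.9 N spring reading, and the tab is firmly between the pads. I'll pull slightly further for margin, then lift along the arc.

Request:
move_arm(deltas=[[[0,0,-0.001,0],[0,0,-0.0015,0],[0,0,-0.0015,0]]])

```text
time: 15.2
ee_pos: [0.4288, -0.3433, 0.1173]
tcp_rot: [-89.7, -0.1, -98.0]
wrist_force: [7.9, 0.9, 3.8]
opening: 0.0088
```

```bash
python3 - <<'E'
import numpy as np
r,h=.2095,.127-.09
for t in (.0,.03,.06,.1,.15,.2,.25,.3,.33): print(t,"x",round(-( -r*np.cos(t)+h*np.sin(t)+r),4),"y",-round(r*np.sin(t)+h*np.cos(t)-h,4))
E
```

```text
0.0 x -0.0 y -0.0
0.03 x -0.0012 y -0.0063
0.06 x -0.0026 y -0.0125
0.1 x -0.0047 y -0.0207
0.15 x -0.0079 y -0.0309
0.2 x -0.0115 y -0.0409
0.25 x -0.0157 y -0.0507
0.3 x -0.0203 y -0.0603
0.33 x -0.0233 y -0.0659
```

Request:
move_arm(deltas=[[[0,-0.002,0,0],[-0.0006,-0.004,0,0],[-0.0012,-0.006,0,0],[-0.0019,-0.0095,0,0],[-0.0026,-0.0125,0,0]]])

```text
time: 15.7
ee_pos: [0.4286, -0.341, 0.1286]
tcp_rot: [-89.8, -0.1, -98.0]
wrist_force: [7.7, -4.5, -3.6]
opening: 0.0089
```

Request:
move_arm(deltas=[[[-0.001,-0.004,0,0],[-0.0021,-0.0082,0,0],[-0.0037,-0.0133,0,0],[-0.0053,-0.0184,0,0],[-0.0071,-0.0234,0,0]]])

```text
time: 16.2
ee_pos: [0.4295, -0.3336, 0.1519]
tcp_rot: [-89.9, -0.0, -98.0]
wrist_force: [8.5, -2.8, -4.4]
opening: 0.0089
```

Request:
move_arm(deltas=[[[-0.0018,-0.005,0,0],[-0.0039,-0.01,0,0],[-0.006,-0.0148,0,0],[-0.0083,-0.0196,0,0],[-0.0106,-0.0244,0,0]]])

```text
time: 16.7
ee_pos: [0.431, -0.3228, 0.1761]
tcp_rot: [-89.9, -0.0, -98.0]
wrist_force: [7.3, -1.8, -4.3]
opening: 0.0088
```

Request:
move_arm(deltas=[[[-0.0015,-0.003,0,0],[-0.0025,-0.005,0,0],[-0.003,-0.006,0,0],[-0.003,-0.006,0,0],[-0.003,-0.006,0,0]]])

```text
time: 17.2
ee_pos: [0.4314, -0.3198, 0.1819]
tcp_rot: [-89.9, -0.0, -98.0]
wrist_force: [7.7, 0.1, -5.4]
opening: 0.0089
```

```bash
python3 - <<'E'
from h import *
o=get_obs(); print(o["time"],o["ee_pos"],o["wrist_force"])
c=camera("scene"); P=pts(c); cv2.imwrite("pics/s8.png",cv2.resize(c["color"][160:300,230:370],None,fx=4,fy=4,interpolation=cv2.INTER_CUBIC))
d=camera("wrist"); cv2.imwrite("pics/w8.png",d["color"]); Q=pts(d)
k=(Q[...,2]>.09)&(Q[...,2]<.19)&(abs(Q[...,0]-(.4549+.137*0))<.08)
# platform top tilt: plane fit z vs tester y over light pixels
e=np.array([.139,.990]); s=(Q[...,:2]-[.4549,-.2299])@e; l=(Q[...,:2]-[.4549,-.2299])@np.array([.990,-.139])
g=cv2.cvtColor(d["color"],cv2.COLOR_BGR2GRAY)
m=k&(abs(l)<.026)&(abs(l)>.022)&(s>-.06)&(s<.06)&(g>120); print(m.sum(),np.polyfit(s[m],Q[m][:,2],1))
E
```

```text
17.2 [ 0.43137579 -0.31981893  0.18185448] [ 7.66001434  0.06736322 -5.39982952]
2501 [-0.32523544  0.1362493 ]
```

View pics/s8.png

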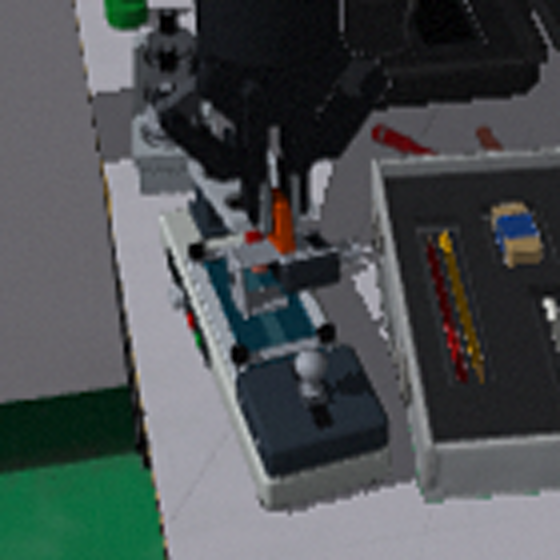

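The arm is up with the drive ball free and visible at (312,365). The platform tilt of 0.31 rad means about 65 mm of lift. I'll hold to check it is still, then hand in.

Request:
move_arm(deltas=[[[0,0,0,0],[0,0,0,0],[0,0,0,0],[0,0,0,0],[0,0,0,0]]])

```text
time: 17.8
ee_pos: [0.4313, -0.3198, 0.1818]
tcp_rot: [-89.9, 0.0, -98.0]
wrist_force: [7.8, -0.9, -5.0]
opening: 0.0088
```

```bash
python3 - <<'E'
from h import *
o=get_obs(); print(o["time"],o["ee_pos"],o["wrist_force"],abs(o["qd"]).max())
P=pts(camera("top"))
for n,x,y in (("w2",.4715,-.0247),("w1",.4918,.0255),("w3",.5123,.0759)):
    k=(np.hypot(P[...,0]-x,P[...,1]-y)<.014)&(abs(P[...,2]-.0795)<.005); print(n,k.sum(),P[k].mean(0).round(4) if k.any() else "")
print(job_done())
E
```

```text
17.8 [ 0.43134893 -0.31982846  0.1818143 ] [ 7.78766666 -0.86910333 -5.04334108] 0.08853802655898221
w2 22 [ 0.4704 -0.0274  0.0793]
w1 25 [0.4915 0.0225 0.0798]
w3 23 [0.5112 0.0732 0.0794]
the job is handed in; nothing more can be done
None
```

I did the job in the order asked and handed it in at about 17.9 s, with the gripper still holding the arm raised by the orange tab.

- **Weights:** weight1 is in the middle recess and weight2 in the -y recess, with the arm down and latched meanwhile. The close wrist view put them in line with weight3 to within about 0.5 mm. The final top view shows all three standing at the same height.
- **Latch:** I pulled it about 10.5 mm towards the front. The spring reads about 7.8 N, which fits it being held open, and the drive ball is visibly free.
- **Arm:** the platform tilt measures 0.31 rad, so the coupler is about 65 mm off the ball. The tool moved less than 0.1 mm over the last half second.

- **Camera disagreement:** the top and wrist cameras differ by about 1–3 mm, mostly in y. I placed the weights by the wrist camera.
- **Seating force:** seating weight2 took a brief push of about 24 N before I eased off and released it.
- **Loose items:** I did not measure the loose items or the look-alikes again at the end, but nothing passed near them.

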